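# Pack a moisture tin and slide the transit box shut

## Task

Make the sample box ready for transit: stand the loose aluminium moisture tin upright in the empty front bay of the plywood box, then slide the blue lid in from the open end, under the aluminium lips, until it is fully home against the far end. Leave the other tin standing in its bay and do not disturb the roll of tape and the marker on the cart.

Things in the scene. Friction and masses are not known exactly. Their poses are not given: they have to be found in the camera images.
- transit_box: Fixed plywood box, 172 long (its x), 140 wide (y), 63 high; origin at its underside, below the middle of the closed lid. Open end (low front wall, top at z 44, blank card) at x = -82, closed end at +90. Inside 112 wide, floor at z 8; front bay x -72..-2, rear bay +2..+72, divider between them up to z 28; rubber strips along the side walls (|y| 38..56) up to z 16
- lid_home (a point): where the lid's origin lies when fully home: on the centre line, at the height of the two side ledges that carry the lid (50 above the box's underside); axes as the box, the lid goes home along +x to a stop at x = +80 from here. Groove 126 wide between its cheeks; lip undersides 10 above the ledges; lips overhang the sides inward to |y| = 56
- front_bay (a point): centre of the empty front bay, on its floor (8 above the underside of the box); axes as the box
- slide_lid: loose blue plastic lid, flat plate 160 (x) x 122 (y) x 6 thick with corners clipped by 12, the same both ways round (a half turn makes no difference); origin at the centre of its underside, z up. Black pull on top: a bar 64 long (along x), 14 wide (y), from 18 to 36 above the underside, at the middle of the lid, on two posts at x = +-25. 0.15 kg
- tin: the loose round aluminium moisture tin to be packed, 58 across the lid's bead (body 55), 36 high, upright on the cart; origin at the centre of its underside
- packed_tin: round aluminium tin, 58 across, 34 high, already standing in the rear bay of the box; origin at the centre of its underside
- black_tape: roll of black tape lying flat, 53 across, 19 high; bystander; origin under its centre
- marker_pen: black and white marker, 133 long (y), 18 thick, lying; bystander; origin under its centre
- groove_mouth (a point): start of the grooves at the open end: centre line, ledge height, 70 before lid_home (x = -70 from it); axes as the box. From here out to 12 further, the lips turn up and the ledges slope down as a run-in; the lid enters along +x
Things that resemble listed ones, but are neither listed nor needed, are in the scene too. What is shaped like the packed_tin but red is not meant.

How it is judged:
By the outcome, as a careful person would: the job done as asked, in the order asked, and still so for the second after the job is handed in, with the robot touching nothing.
It also fails if it takes over 64 s, if anything falls off the work surface, if the arm or the gripper's body presses on something with over 40 N, if the wrist force passes 120 N, or if a joint passes its speed limit or range.

## Robot

A 6-joint arm with a two-finger parallel gripper is mounted at the origin on a cart in front of the work surface, level with it; the furniture and walls round the work are solid. World frame = base frame: x ahead of the robot, y to its left, z up, the work surface at z = 0. Lengths are in m, angles in rad, forces in N, time in s.
With the tool pointing down it reaches from about 0.3 to 0.75 m from the base axis. Payload 8.5 kg.
Tool frame: the origin (TCP) lies midway between the tips of the shut fingers; the grasp point (between the pads) lies 19 mm behind it; z points along the fingers, y is the line along which they close (so a half turn about z gives the same grasp; the last joint's range is limited). The gripper opens to 88 mm and grips with 3 to 60 N. Pads are 18 mm wide; open, the fingers measure 123 mm over their backs; the gripper's body (75 mm by 187 mm) begins 45 mm behind the grasp point.
Start: joints at [-0.215, 0.381, 1.297, -0, 1.464, -0.215], TCP at [0.55, 0, 0.239] pointing down, gripper open.
Joint ranges: [-3.11, 3.11], [-0.89, 2.33], [0.22, 2.48], [-1.42, 4.56], [0.17, 2.85], [-2.88, 2.88]. Speed limits (rad/s): [2.39, 2.39, 3.14, 3.14, 3.14, 3.14].

## Interface

Orientations are given as a 3x3 rotation matrix whose columns are the frame's x, y, z axes.
In Python, from workcell import manip, viewer, order gives the robot as it stands.
- The arm moves only by the tool step_arm, never from a script. Its argument "increments" is a list that holds one entry, the list of rows, each a list of 7 numbers: the turn, a rotation vector about the world's x, y, z in degrees, then the shift along the world's x, y, z in m, then the opening, from 0 (shut) to 1 (fully open). In form: [[[rx, ry, rz, x, y, z, grip], ...]]. A call has 1 to 12 rows; each row is the pose to reach, as a shift and turn from the pose commanded when the call began; what a row does not reach only later rows make up. A row lasts 1/8 s, in which the tool goes at most 62.5 mm and 10.7 degrees, less where a joint would pass 70% of its speed; a pose out of reach is approached as far as the arm can. A call with a gripper value outside its range is refused whole. The fingers move at their own pace and stop on an object; "squeeze" is the grip in N (left out, the last holds). Time passes only in rows, so rows that repeat a pose let the fingers close. It gives the time, the measured TCP pose, the force, the opening and the grip force at its end, in the units of the state.
- manip.read_state(): the state, without advancing time (a new reading comes with each control period).
- viewer.snapshot(name): name is "scene" or "side" or "wrist"; returns the picture (480x640x3 uint8, red, green, blue); there is no depth.
- viewer.camera_params(name): a dict with "K" (3x3 intrinsics, pixels), "k1" (the pictures are not rectified: a ray, as slopes to the right and down, at radius r is drawn at 1 + k1 r^2 times it, then the intrinsics apply), "world_to_cam" (4x4, takes a point from world to camera coordinates); the wrist camera has in their place "mount" (4x4, takes a point from camera to tool coordinates, whose origin is the TCP and whose axes are the flange's). Camera axes: x right, y down, z forward; pixel columns grow to the right and rows downward; lengths in m; the calibration is good to about 2 mm. A picture is of the moment at which its call begins: read the wrist's pose just before it. camera_params takes no time and is no camera call.
- order.job_done(): hands the job in; it is judged then, once.
The state is a dict: "clock": time; "qpos": joint angles; "joint_velocities": joint speeds; "joint_efforts": joint torques, N m; "eef_pos": TCP position; "eef_rot": TCP orientation; "contact_force": force on the tool from outside, world axes, zero at the start; "moment": the same for the moment, N m; "finger_gap": opening from 0.0 (shut) to 1.0 (fully open); "gripper_force": force on a finger pad.
Only numpy, scipy, OpenCV 4.12 (cv2) and the standard library are available. Lean on these libraries where they do the work, as an engineer would, in place of code of your own. Each camera call takes 0.05 s, during which the arm holds its last target. There are 200 camera calls.

## Working session

There is one attempt and no reset: what is moved stays moved. The work goes in short steps, Python scripts to look and compute and a tool call to move; the robot and the scene stay as the last step left them, time stands still between calls to the robot, and variables do not carry over. Pictures are saved under pics/ and viewed, at most 12 in all, crops included, and the job is handed in when it is done.

Besides the shell and the picture viewer there is one more tool, called after "Request:" as name([rows], argument=value, ...), one row to a line, values as JSON. step_arm: Moves the arm, as the interface text tells. Its arguments: {"type":"object","properties":{"increments":{"type":"array","items":{"type":"array","items":{"type":"array","items":{"type":"number"}}}},"squeeze":{"type":"number"}},"required":["increments"]}

```bash
mkdir -p pics
cat > h.py <<'E'
import numpy as np, cv2
from workcell import manip, viewer, order
def cam(name, st=None):
    p=viewer.camera_params(name)
    if 'mount' in p:
        st=st or manip.read_state(); T=np.eye(4);T[:3,:3]=st['eef_rot'];T[:3,3]=st['eef_pos']
        M=np.linalg.inv(T@np.array(p['mount']))
    else: M=np.array(p['world_to_cam'])
    return np.array(p['K']),p['k1'],M
def proj(c,P):
    K,k1,M=c;P=np.atleast_2d(P);q=P@M[:3,:3].T+M[:3,3];s=q[:,:2]/q[:,2:]
    s=s*(1+k1*(s**2).sum(1,keepdims=True));return s@K[:2,:2].T+K[:2,2]
def ray(c,uv,z):
    "world points on plane z"
    K,k1,M=c;uv=np.atleast_2d(np.array(uv,float));d=(uv-K[:2,2])@np.linalg.inv(K[:2,:2]).T;s=d.copy()
    for _ in range(20): s=d/(1+k1*(s**2).sum(1,keepdims=True))
    R=M[:3,:3];o=-R.T@M[:3,3];v=np.c_[s,np.ones(len(s))]@R
    return o+v*((z-o[2])/v[:,2])[:,None]
def snap(name,f):
    im=viewer.snapshot(name);cv2.imwrite('pics/'+f+'.png',im[:,:,::-1]);return im
E
python3 - <<'E'
from h import *
print(manip.read_state())
a=snap('scene','a');b=snap('side','b')
for n in('scene','side'):
    K,k,M=cam(n);print(n,K.tolist(),k,(-M[:3,:3].T@M[:3,3]).round(3),M[2,:3].round(2))
print(viewer.camera_params('wrist'))
E
```

```text
{'clock': 0.0, 'qpos': array([-2.15306248e-01,  3.81173888e-01,  1.29823677e+00, -3.94641594e-06,
        1.46357671e+00, -2.15287968e-01]), 'joint_velocities': array([-1.41781275e-03,  2.99135514e-05,  1.34521692e-03,  4.02868283e-04,
        1.09584168e-03,  3.49812708e-04]), 'joint_efforts': array([-6.18006070e-04, -4.37936819e+01, -2.24552107e+01,  7.13253510e-02,
        3.52583989e-02, -8.49877097e-05]), 'eef_pos': array([5.49729410e-01, 5.24010091e-05, 2.38157729e-01]), 'eef_rot': array([[ 1.80547771e-05,  9.99999070e-01, -1.36334747e-03],
       [ 9.99999957e-01, -1.76537747e-05,  2.94142267e-04],
       [ 2.94117925e-04, -1.36335273e-03, -9.99999027e-01]]), 'contact_force': array([-0.3609475, -0.6780737,  0.6514931]), 'moment': array([0.0171917 , 0.01961754, 0.01274208]), 'gripper_force': 0.0, 'finger_gap': 0.9991034031583874}
scene [[522.1539773116159, 0.0, 326.38388005342495], [0.0, 522.1539773116159, 239.08130415888192], [0.0, 0.0, 1.0]] -0.02554589046784998 [ 0.083 -0.67   0.556] [ 0.52  0.63 -0.58]
side [[492.947751810638, 0.0, 324.8687140288595], [0.0, 492.947751810638, 238.92378226383892], [0.0, 0.0, 1.0]] -0.04564853894720412 [ 0.2   -0.654  0.653] [ 0.4   0.6  -0.69]
{'K': array([[386.09998078,   0.        , 321.63103227],
       [  0.        , 386.09998078, 238.11505972],
       [  0.        ,   0.        ,   1.        ]]), 'k1': 0.008299686948404033, 'mount': array([[-4.91711190e-04, -9.57420761e-01, -2.88695765e-01,
         7.49666200e-02],
       [ 9.99998799e-01, -8.95165434e-04,  1.26548227e-03,
         3.17584081e-04],
       [-1.47002947e-03, -2.88694796e-01,  9.57420051e-01,
        -1.45788909e-01],
       [ 0.00000000e+00,  0.00000000e+00,  0.00000000e+00,
         1.00000000e+00]])}
```

View pics/a.png

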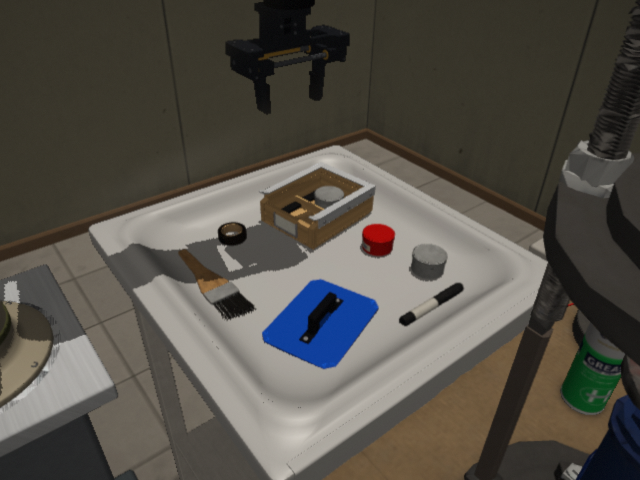

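View pics/b.png

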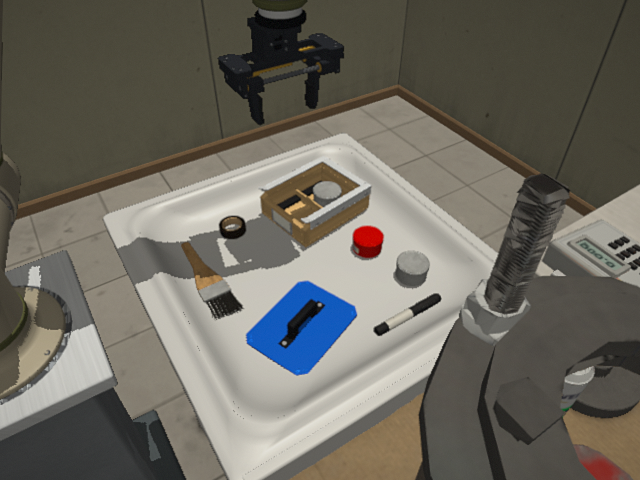

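Run:
```python
from h import *
s,d=cam('scene'),cam('side')
for n,u,v,z in [('tin',(429,253),(413,258),.036),('red',(378,233),(368,233),.034),('packed',(328,193),(327,187),.042),('tape',(232,230),(233,223),.019),('pen',(432,304),(407,314),.009),('lid',(321,322),(302,327),.006)]:
    print(n,ray(s,u,z).round(3),ray(d,v,z).round(3))
a=cv2.imread('pics/a.png');b=cv2.imread('pics/b.png')
r=lambda i,x,y:cv2.resize(i[y:y+150,x:x+200],(800,600),interpolation=cv2.INTER_CUBIC)
cv2.imwrite('pics/c.png',r(a,255,145));cv2.imwrite('pics/d.png',r(b,250,145))
```

```text
tin [[ 0.654 -0.244  0.036]] [[ 0.661 -0.238  0.036]]
red [[ 0.628 -0.149  0.034]] [[ 0.634 -0.142  0.034]]
packed [[ 0.634 -0.001  0.042]] [[0.64  0.006 0.042]]
tape [[0.439 0.03  0.019]] [[0.441 0.033 0.019]]
pen [[ 0.59  -0.314  0.009]] [[ 0.589 -0.312  0.009]]
lid [[ 0.431 -0.239  0.006]] [[ 0.432 -0.24   0.006]]
```

View pics/c.png

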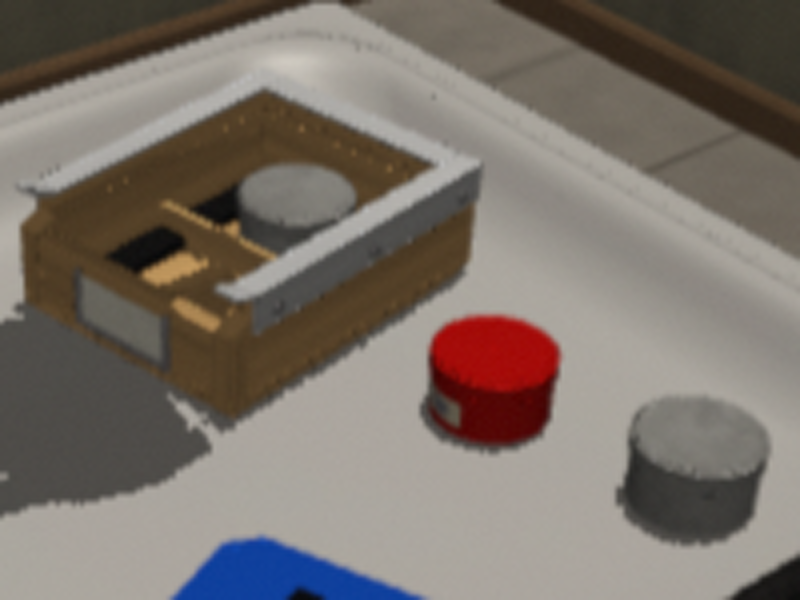

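View pics/d.png

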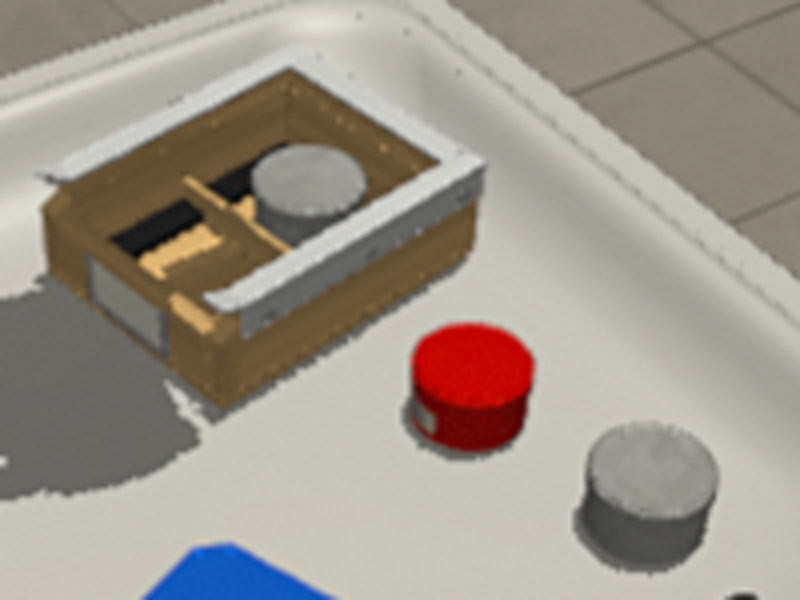

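Run:
```python
from h import *
from scipy.optimize import least_squares
B=np.array([[-82,-70,0],[90,-70,0],[90,-70,63],[-82,70,0],[90,70,63]])/1e3
S=np.array([[225,425],[465,268],[482,165],[28,303],[262,70]]);D=np.array([[215,412],[472,250],[487,163],[48,275],[296,50]])
f=lambda U,o:(U+.5)/4-.5+o
S=f(S,[255,145]);D=f(D,[250,145]);s,d=cam('scene'),cam('side')
def W(p):
    c,n=np.cos(p[2]),np.sin(p[2]);return B@np.array([[c,n,0],[-n,c,0],[0,0,1]])+[p[0],p[1],0]
for w in((1,0),(0,1),(1,1)):
    g=lambda p:np.r_[w[0]*(proj(s,W(p))-S).ravel(),w[1]*(proj(d,W(p))-D).ravel()]
    r=least_squares(g,[.6,0,.0]);print(r.x[:2].round(4),np.degrees(r.x[2]).round(2));
print(g(r.x).reshape(-1,2).round(1))
# tin & lid blobs
for n,c in(('a',s),('b',d)):
    im=cv2.imread(f'pics/{n}.png').astype(int)
    m=((im[...,0]>im[...,2]+60)&(im[...,0]>im[...,1]+40)).astype('uint8');m[:,400:]=0
    m=cv2.morphologyEx(m,cv2.MORPH_CLOSE,np.ones((25,25)))
    k=max(cv2.findContours(m,0,2)[0],key=cv2.contourArea)[:,0]
    P=ray(c,k,.006)[:,:2].astype('float32');print(n,'lid',cv2.minAreaRect(P))
```

```text
[ 0.6012 -0.0031] 9.13
[ 0.6014 -0.0023] 9.01
[ 0.6013 -0.0027] 9.07
[[ 0.9 -0.2]
 [ 1.3  1.3]
 [-0.5 -0.9]
 [-2.7 -0.4]
 [ 0.5 -1.2]
 [ 1.4  1.1]
 [ 1.1  2.4]
 [-0.4 -0.3]
 [-1.4 -1. ]
 [-0.3 -2.4]]
a lid ((0.4353953003883362, -0.23526731133460999), (0.15968158841133118, 0.12235648185014725), 21.647653579711914)
b lid ((0.43548744916915894, -0.2353030890226364), (0.16004568338394165, 0.12121616303920746), 21.713804244995117)
```

Candidates: the silver tin at scene (430,254), the red tin (378,233, excluded by colour), and the silver tin inside the box (328,193, which is the packed one). The crops show the loose silver tin standing alone, so that's the one meant. The box's open end (card) faces the robot, with box yaw about 9°.

Request:
step_arm([
  [[0,0,-81,0.107,-0.24,-0.04,0.8],[0,0,-81,0.107,-0.24,-0.04,0.8],[0,0,-81,0.107,-0.24,-0.04,0.8],[0,0,-81,0.107,-0.24,-0.04,0.8],[0,0,-81,0.107,-0.24,-0.04,0.8],[0,0,-81,0.107,-0.24,-0.04,0.8],[0,0,-81,0.107,-0.24,-0.04,0.8],[0,0,-81,0.107,-0.24,-0.04,0.8],[0,0,-81,0.107,-0.24,-0.04,0.8],[0,0,-81,0.107,-0.24,-0.04,0.8],[0,0,-81,0.107,-0.24,-0.04,0.8]],
])

```text
clock: 1.48
eef_pos: [0.657, -0.2399, 0.1986]
eef_rot: [[0.987, 0.158, -0.0], [0.158, -0.987, 0.0], [-0.0, -0.0, -1.0]]
contact_force: [-0.1, 0.1, -0.5]
finger_gap: 0.8
gripper_force: 0.0
```

Run:
```python
from h import *
st=manip.read_state();w=cam('wrist',st);im=snap('wrist','e')
print(st['eef_pos'].round(4),st['qpos'].round(2),st['eef_rot'][:2,1].round(4))
for P in([.657,-.241,.036],[.657,-.241,0]):print(proj(w,P).round(1))
```

```text
[ 0.657  -0.2399  0.1986] [-0.52  0.68  0.88  0.    1.58  0.89] [ 0.1576 -0.9875]
[[323.3 217.7]]
[[323.2 208.3]]
```

View pics/e.png

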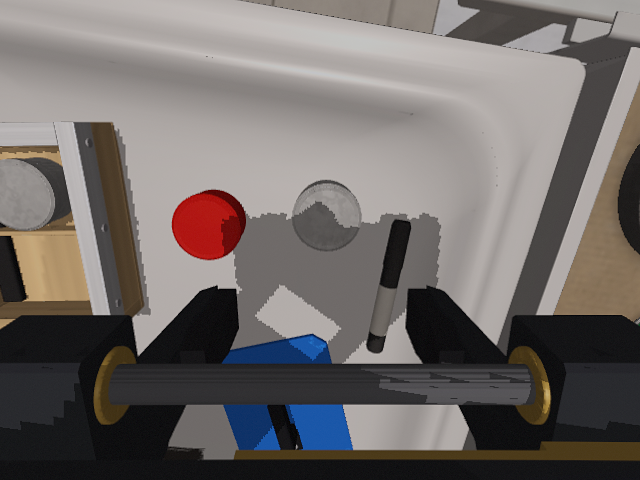

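The wrist view shows the loose tin with its top centred at (327,216), the red tin at (209,225), and the pen from (400,222) to (375,350).

Run:
```python
from h import *
w=cam('wrist')
print('tin',ray(w,(327,215.5),.036).round(4))
print('pen',ray(w,[(391,222),(411,222),(400,220),(375,351)],.009).round(4))
print('red',ray(w,(211,224),.034).round(4))
t=ray(w,(327,215.5),.036)[0]
for s in('scene','side'):
  a=np.linspace(0,6.3,200);e=proj(cam(s),t+.029*np.c_[np.cos(a),np.sin(a),0*a]);print(s,e.min(0).round(1),e.max(0).round(1))
```

```text
tin [[ 0.6593 -0.2437  0.036 ]]
pen [[ 0.6561 -0.3027  0.009 ]
 [ 0.6589 -0.3203  0.009 ]
 [ 0.6592 -0.3102  0.009 ]
 [ 0.5241 -0.3144  0.009 ]]
red [[ 0.6366 -0.1499  0.034 ]]
scene [413.4 241.4] [448.5 262.5]
side [398.  248.7] [431.5 272.8]
```

Request:
step_arm([
  [[0,0,46,0.001,-0.0043,-0.03,0.86],[0,0,46,0.001,-0.0043,-0.06,0.86],[0,0,46,0.001,-0.0043,-0.08,0.86],[0,0,46,0.001,-0.0043,-0.1,0.86],[0,0,46,0.001,-0.0043,-0.12,0.86],[0,0,46,0.001,-0.0043,-0.14,0.86],[0,0,46,0.001,-0.0043,-0.16,0.86],[0,0,46,0.001,-0.0043,-0.175,0.86],[0,0,46,0.001,-0.0043,-0.186,0.86],[0,0,46,0.001,-0.0043,-0.186,0.86]],
])

```text
clock: 2.78
eef_pos: [0.6578, -0.2442, 0.0121]
eef_rot: [[0.574, 0.819, -0.001], [0.819, -0.574, 0.001], [-0.0, -0.001, -1.0]]
contact_force: [0.4, 0.2, -0.4]
finger_gap: 0.861
gripper_force: 0.0
```

Request:
step_arm([
  [[0,0,0,0,0,0,0.5],[0,0,0,0,0,0,0.5],[0,0,0,0,0,0,0.5],[0,0,0,0,0,0,0.5],[0,0,0,0,0,0,0.5],[0,0,0,0,0,0,0.5]],
], squeeze=20)

```text
clock: 3.52
eef_pos: [0.6582, -0.2444, 0.0134]
eef_rot: [[0.574, 0.819, 0.001], [0.819, -0.574, -0.0], [0.0, 0.001, -1.0]]
contact_force: [-1.1, 0.8, 5.1]
finger_gap: 0.616
gripper_force: 20.0
```

Request:
step_arm([
  [[0,0,0,0,0,0.02,0.5],[0,0,0,0,0,0.05,0.5],[0,0,0,0,0,0.09,0.5],[0,0,0,0,0,0.13,0.5],[0,0,-10,-0.015,0.04,0.15,0.5],[0,0,-20,-0.035,0.085,0.15,0.5],[0,0,-30,-0.055,0.14,0.15,0.5],[0,0,-40,-0.075,0.19,0.15,0.5],[0,0,-46,-0.093,0.225,0.15,0.5],[0,0,-46,-0.093,0.236,0.15,0.5],[0,0,-46,-0.093,0.236,0.15,0.5],[0,0,-46,-0.093,0.236,0.15,0.5]],
])

```text
clock: 5.03
eef_pos: [0.5656, -0.0094, 0.1628]
eef_rot: [[0.988, 0.156, 0.0], [0.156, -0.988, -0.0], [0.0, 0.0, -1.0]]
contact_force: [-0.2, -0.6, -0.7]
finger_gap: 0.618
gripper_force: 20.0
```

Run:
```python
from h import *
import json
st=manip.read_state();w=cam('wrist',st);im=snap('wrist','f')
print(st['eef_pos'].round(4),st['eef_rot'].round(4).tolist(),st['contact_force'].round(1))
np.savez('f.npz',K=w[0],k=w[1],M=w[2])
```

```text
[ 0.5656 -0.0094  0.1628] [[0.9877, 0.1561, 0.0004], [0.1561, -0.9877, -0.0003], [0.0003, 0.0004, -1.0]] [-0.2 -0.6 -0.7]
```

View pics/f.png

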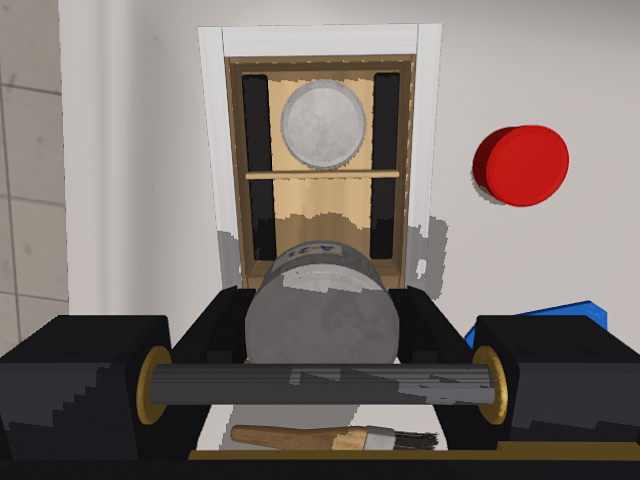

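Run:
```python
from h import *
z=np.load('f.npz');w=(z['K'],float(z['k']),z['M'])
im=cv2.imread('pics/f.png');cv2.imwrite('pics/g.png',cv2.resize(im[15:195,190:460],(800,533),interpolation=cv2.INTER_CUBIC))
c,s=np.cos(np.radians(9.07)),np.sin(np.radians(9.07))
def tobox(P):
    d=P-[.6013,-.0027,0];return (np.c_[d[:,0]*c+d[:,1]*s,-d[:,0]*s+d[:,1]*c,d[:,2]]*1e3).round(1)
print('outer far corners',tobox(ray(w,[(199,27),(442,23)],.063)))
print('inner lips L,R',tobox(ray(w,[(223,57),(239,285),(417,55),(404,285)],.063)))
print('divider ends',tobox(ray(w,[(246,175),(398,174),(322,174)],.028)))
print('strips inner z16',tobox(ray(w,[(269,80),(275,255),(374,80),(371,255)],.016)))
print('packed top',tobox(ray(w,(323.5,124),.042)))
# held tin top rim: height z=TCP+~.0226
for h in(.022,.0235):print('held tin',tobox(ray(w,[(247,318),(398,318)],.1628+h)))
```

```text
outer far corners [[ 90.5  68.8  63. ]
 [ 92.3 -69.3  63. ]]
inner lips L,R [[ 74.9  56.4  63. ]
 [-68.6  56.3  63. ]
 [ 75.8 -56.3  63. ]
 [-68.9 -57.4  63. ]]
divider ends [[  2.2  53.9  28. ]
 [  2.7 -56.   28. ]
 [  2.8  -1.1  28. ]]
strips inner z16 [[ 67.1  36.1  16. ]
 [-63.2  36.7  16. ]
 [ 67.  -37.8  16. ]
 [-63.3 -40.2  16. ]]
packed top [[37.5 -2.1 42. ]]
held tin [[-28.2  25.9 184.8]
 [-28.3 -27.9 184.8]]
held tin [[-27.4  25.6 186.3]
 [-27.5 -27.6 186.3]]
```

View pics/g.png

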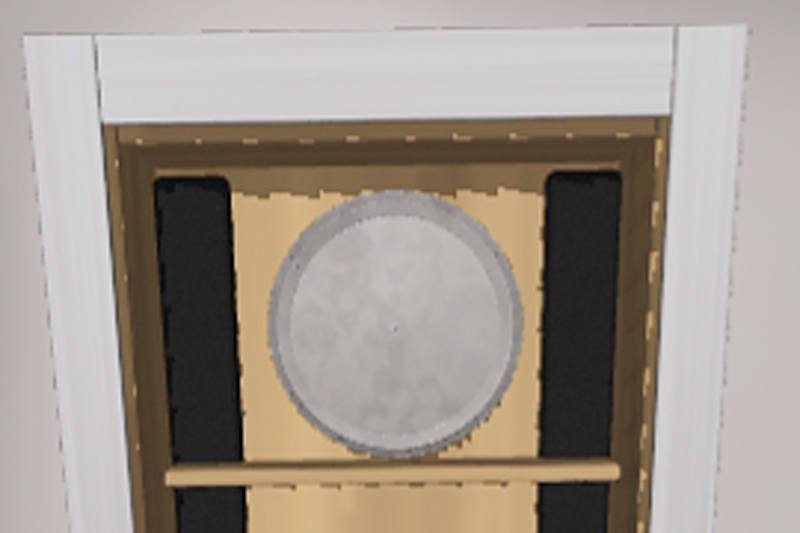

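The crop shows the box well aligned with the tool, and the packed tin is centred in the rear bay (crop (397,325)). I'll check the held tin's offset from the TCP.

Run:
```python
from h import *
z=np.load('f.npz');w=(z['K'],float(z['k']),z['M'])
t=np.array([.5656,-.0094,.1628])
a=np.linspace(0,6.3,400)
for o in(-.004,-.002,0,.002,.004):
    u=np.array([.9877,.1561,0]);
    out=[]
    for zz,r in((-.0134,.0275),(.0226,.029)):
        e=proj(w,t+u*o+[0,0,zz]+r*np.c_[np.cos(a),np.sin(a),0*a]);out+=[e.min(0).round(1),e.max(0).round(1)]
    print(o,*out)
```

```text
-0.004 [261.6 246.3] [383.  356.8] [242.7 274.4] [402.3 414.6]
-0.002 [261.4 241.9] [383.2 353.1] [242.4 269. ] [402.6 410.3]
0 [261.2 237.5] [383.4 349.4] [242.  263.5] [402.9 405.9]
0.002 [261. 233.] [383.6 345.7] [241.7 257.9] [403.3 401.6]
0.004 [260.8 228.5] [383.8 341.9] [241.4 252.3] [403.6 397.1]
```

Request:
step_arm([
  [[0,0,0,0.0013,0.0006,-0.02,0.5],[0,0,0,0.0013,0.0006,-0.05,0.5],[0,0,0,0.0013,0.0006,-0.075,0.5],[0,0,0,0.0013,0.0006,-0.095,0.5],[0,0,0,0.0013,0.0006,-0.11,0.5],[0,0,0,0.0013,0.0006,-0.12,0.5],[0,0,0,0.0013,0.0006,-0.128,0.5],[0,0,0,0.0013,0.0006,-0.134,0.5],[0,0,0,0.0013,0.0006,-0.138,0.5],[0,0,0,0.0013,0.0006,-0.14,0.5],[0,0,0,0.0013,0.0006,-0.14,0.5]],
])

```text
clock: 6.45
eef_pos: [0.5663, -0.0077, 0.0228]
eef_rot: [[0.988, 0.157, 0.0], [0.157, -0.988, -0.0], [0.0, 0.0, -1.0]]
contact_force: [0.4, 0.6, -0.8]
finger_gap: 0.617
gripper_force: 20.0
```

Not touching yet; I'll lower slightly and release to a limited opening.

Request:
step_arm([
  [[0,0,0,0,-0.0005,-0.0012,0.5],[0,0,0,0,-0.0005,-0.0015,0.5],[0,0,0,0,-0.0005,-0.0015,0.5],[0,0,0,0,-0.0005,-0.0015,0.74],[0,0,0,0,-0.0005,-0.0015,0.74],[0,0,0,0,-0.0005,-0.0015,0.74],[0,0,0,0,-0.0005,0.01,0.74],[0,0,0,0,-0.0005,0.03,0.74],[0,0,0,0,-0.0005,0.06,0.74],[0,0,0,0,-0.0005,0.1,0.74],[0,0,0,0,-0.0005,0.15,0.74],[0,0,0,0,-0.0005,0.18,0.74]],
])

```text
clock: 7.95
eef_pos: [0.5665, -0.0082, 0.2062]
eef_rot: [[0.988, 0.157, 0.004], [0.157, -0.988, -0.001], [0.003, 0.001, -1.0]]
contact_force: [0.3, 1.4, -0.4]
finger_gap: 0.741
gripper_force: 0.0
```

Run:
```python
from h import *
st=manip.read_state();print(st['eef_pos'].round(4),st['clock'],st['contact_force'].round(1))
w=cam('wrist',st);im=snap('wrist','h');np.savez('g.npz',K=w[0],k=w[1],M=w[2])
```

```text
[ 0.5665 -0.0082  0.2062] 7.95 [ 0.3  1.4 -0.4]
```

View pics/h.png

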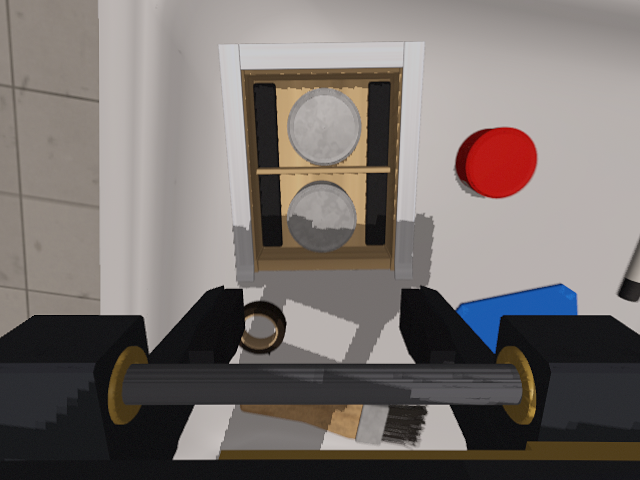

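The tin stands upright in the front bay (321,216) next to the packed tin at (324,127). Next I'll refine the box pose and move above the lid.

Run:
```python
from h import *
z=np.load('g.npz');w=(z['K'],float(z['k']),z['M'])
c,s=np.cos(np.radians(9.07)),np.sin(np.radians(9.07))
def tobox(P):
    d=P-[.6013,-.0027,0];return (np.c_[d[:,0]*c+d[:,1]*s,-d[:,0]*s+d[:,1]*c,d[:,2]]*1e3).round(1).tolist()
print('outer far corners',tobox(ray(w,[(220,45),(424,42)],.063)))
# sub-pixel edges of bright aluminium along rows
g=cv2.cvtColor(cv2.imread('pics/h.png'),cv2.COLOR_BGR2GRAY).astype(float)
for v in(80,110,140,170,200):
    o=[]
    for a,b in((236,262),(388,410)):
        d=np.abs(np.diff(cv2.GaussianBlur(g,(3,3),0)[v,a:b]));o.append((a+.5+d.argmax(),v))
    print(o,tobox(ray(w,o,.063)))
```

```text
outer far corners [[90.4, 69.0, 63.0], [92.0, -69.4, 63.0]]
[(np.float64(240.5), 80), (np.float64(402.5), 80)] [[68.4, 56.4, 63.0], [68.2, -56.2, 63.0]]
[(np.float64(242.5), 110), (np.float64(401.5), 110)] [[48.6, 56.3, 63.0], [48.4, -56.7, 63.0]]
[(np.float64(244.5), 140), (np.float64(399.5), 140)] [[27.9, 56.1, 63.0], [27.8, -56.5, 63.0]]
[(np.float64(246.5), 170), (np.float64(398.5), 170)] [[6.4, 55.9, 63.0], [6.2, -56.9, 63.0]]
[(np.float64(248.5), 200), (np.float64(397.5), 200)] [[-16.2, 55.6, 63.0], [-16.4, -57.4, 63.0]]
```

Request:
step_arm([
  [[0,0,5,-0.03,-0.05,0,0.6],[0,0,12.6,-0.06,-0.1,0,0.6],[0,0,12.6,-0.09,-0.15,-0.01,0.6],[0,0,12.6,-0.12,-0.2,-0.02,0.6],[0,0,12.6,-0.1315,-0.227,-0.03,0.6],[0,0,12.6,-0.1315,-0.227,-0.03,0.6],[0,0,12.6,-0.1315,-0.227,-0.03,0.6]],
])

```text
clock: 8.88
eef_pos: [0.4351, -0.2345, 0.1732]
eef_rot: [[0.93, 0.368, 0.001], [0.368, -0.93, -0.0], [0.0, 0.0, -1.0]]
contact_force: [-0.1, -0.4, 1.2]
finger_gap: 0.602
gripper_force: 0.0
```

Run:
```python
from h import *
st=manip.read_state();w=cam('wrist',st);im=snap('wrist','i')[:,:,::-1].astype(int)
print(st['eef_pos'].round(4),st['eef_rot'].round(4).tolist(),st['qpos'].round(2))
m=((im[...,0]>im[...,2]+60)&(im[...,0]>im[...,1]+40)).astype('uint8')
m=cv2.morphologyEx(m,cv2.MORPH_CLOSE,np.ones((25,25)))
k=max(cv2.findContours(m,0,2)[0],key=cv2.contourArea)[:,0];print(k.min(0),k.max(0))
print(cv2.minAreaRect(ray(w,k,.006)[:,:2].astype('float32')))
```

```text
[ 0.4351 -0.2345  0.1732] [[0.9296, 0.3685, 0.0005], [0.3685, -0.9296, -0.0001], [0.0004, 0.0003, -1.0]] [-0.73  0.35  1.56  0.    1.24  0.46]
[245 113] [399 301]
((0.43738678097724915, -0.23399563133716583), (0.1591322124004364, 0.1218198835849762), 21.636463165283203)
```

View pics/i.png

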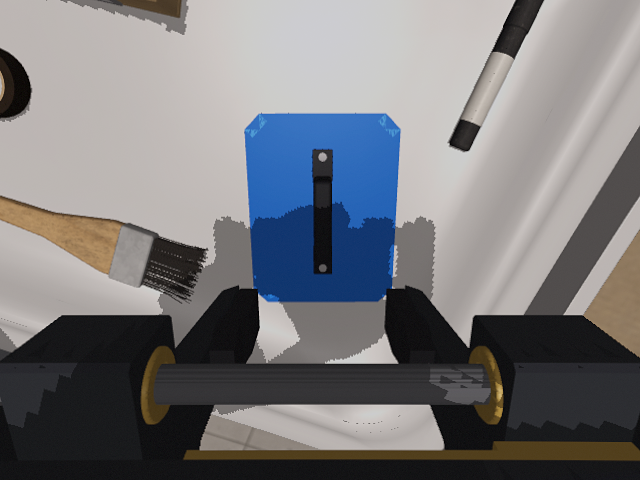

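The lid is flat with its pull bar centred at (322,210) between the open fingers, and the tool yaw matches. Now I'll grasp the bar.

Request:
step_arm([
  [[0,0,0,0.0013,-0.0002,-0.04,0.6],[0,0,0,0.0013,-0.0002,-0.08,0.6],[0,0,0,0.0013,-0.0002,-0.11,0.6],[0,0,0,0.0013,-0.0002,-0.135,0.6],[0,0,0,0.0013,-0.0002,-0.153,0.6],[0,0,0,0.0013,-0.0002,-0.163,0.6],[0,0,0,0.0013,-0.0002,-0.1635,0.1],[0,0,0,0.0013,-0.0002,-0.1635,0.1],[0,0,0,0.0013,-0.0002,-0.1635,0.1],[0,0,0,0.0013,-0.0002,-0.1635,0.1],[0,0,0,0.0013,-0.0002,-0.1635,0.1],[0,0,0,0.0013,-0.0002,-0.1635,0.1]],
], squeeze=40)

```text
clock: 10.42
eef_pos: [0.4362, -0.2355, 0.0096]
eef_rot: [[0.93, 0.368, 0.0], [0.368, -0.93, -0.0], [0.0, 0.0, -1.0]]
contact_force: [-0.9, 1.2, 6.3]
finger_gap: 0.154
gripper_force: 40.0
```

Request:
step_arm([
  [[0,0,0,0,0,0,0.1],[0,0,0,0,0,0,0.1]],
])

```text
clock: 10.68
eef_pos: [0.4362, -0.2355, 0.0096]
eef_rot: [[0.93, 0.368, 0.0], [0.368, -0.93, -0.0], [0.0, 0.0, -1.0]]
contact_force: [-0.3, 1.0, 5.8]
finger_gap: 0.152
gripper_force: 40.0
```

Request:
step_arm([
  [[0,0,0,0,0,0.015,0.1],[0,0,0,0,0,0.04,0.1],[0,0,0,0,0,0.075,0.1],[0,0,-3,-0.001,0.03,0.09,0.1],[0,0,-6,-0.002,0.07,0.09,0.1],[0,0,-9,-0.004,0.115,0.09,0.1],[0,0,-12,-0.006,0.155,0.09,0.1],[0,0,-12,-0.007,0.185,0.08,0.1],[0,0,-12,-0.007,0.2,0.065,0.1],[0,0,-12,-0.007,0.203,0.052,0.1],[0,0,-12,-0.007,0.203,0.052,0.1],[0,0,-12,-0.007,0.203,0.052,0.1]],
])

```text
clock: 12.18
eef_pos: [0.4293, -0.0327, 0.0615]
eef_rot: [[0.986, 0.167, 0.0], [0.167, -0.986, -0.0], [0.0, 0.0, -1.0]]
contact_force: [0.2, -0.2, -2.2]
finger_gap: 0.154
gripper_force: 40.0
```

Run:
```python
from h import *
st=manip.read_state();w=cam('wrist',st);im=snap('wrist','j')
print(st['eef_pos'].round(4),st['eef_rot'].round(4).tolist(),st['qpos'].round(2),st['contact_force'].round(1))
np.savez('j.npz',K=w[0],k=w[1],M=w[2])
```

```text
[ 0.4293 -0.0327  0.0615] [[0.986, 0.1665, 0.0004], [0.1665, -0.986, -0.0002], [0.0003, 0.0002, -1.0]] [-0.35  0.42  1.87 -0.    0.85  1.05] [ 0.2 -0.2 -2.2]
```

View pics/j.png

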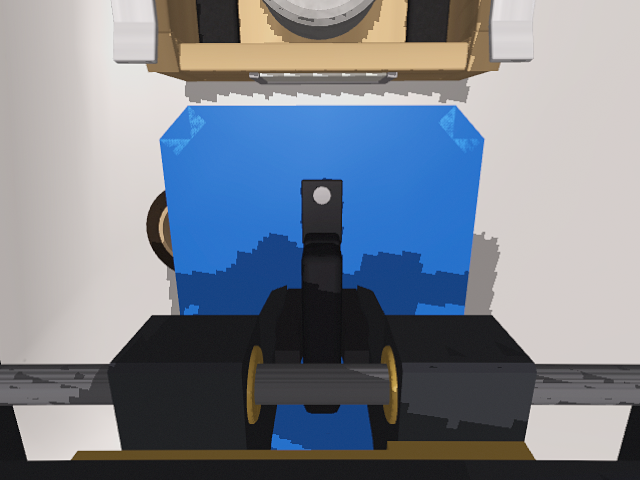

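The lid hangs level and is centred: its side corners at (161,139) and (484,138) centre on column 322.5, and the lip ends at 113/533 centre on 323. Inserting in stages.

Request:
step_arm([
  [[0,0,0.1,0.0099,0.0017,0,0.1],[0,0,0.2,0.0177,0.003,0,0.1],[0,0,0.2,0.0237,0.004,0,0.1],[0,0,0.2,0.0296,0.005,0,0.1],[0,0,0.2,0.0355,0.006,0,0.1],[0,0,0.2,0.0414,0.007,0,0.1],[0,0,0.2,0.0473,0.0081,0,0.1],[0,0,0.2,0.0532,0.0091,0,0.1],[0,0,0.2,0.0591,0.0101,0,0.1],[0,0,0.2,0.0591,0.0101,0,0.1]],
])

```text
clock: 13.48
eef_pos: [0.4886, -0.0223, 0.0612]
eef_rot: [[0.985, 0.17, 0.0], [0.17, -0.985, -0.0], [0.0, 0.0, -1.0]]
contact_force: [0.7, -0.1, -2.2]
finger_gap: 0.151
gripper_force: 40.0
```

Request:
step_arm([
  [[0,0,0,0.0079,0.0013,0,0.1],[0,0,0,0.0158,0.0027,0,0.1],[0,0,0,0.0237,0.004,0,0.1],[0,0,0,0.0316,0.0054,0,0.1],[0,0,0,0.0394,0.0067,0,0.1],[0,0,0,0.0473,0.0081,0,0.1],[0,0,0,0.0552,0.0094,0,0.1],[0,0,0,0.0631,0.0108,0,0.1],[0,0,0,0.071,0.0121,0,0.1],[0,0,0,0.0789,0.0135,0,0.1],[0,0,0,0.0789,0.0135,0,0.1]],
])

```text
clock: 14.85
eef_pos: [0.5675, -0.0088, 0.0612]
eef_rot: [[0.985, 0.17, 0.0], [0.17, -0.985, -0.0], [0.0, 0.0, -1.0]]
contact_force: [-0.4, 1.1, -1.5]
finger_gap: 0.155
gripper_force: 40.0
```

Run:
```python
from h import *
st=manip.read_state();snap('wrist','k')
print(st['eef_pos'].round(4),st['contact_force'].round(1),st['moment'].round(2))
```

```text
[ 0.5675 -0.0088  0.0612] [-0.4  1.1 -1.5] [ 0.06  0.07 -0.04]
```

View pics/k.png

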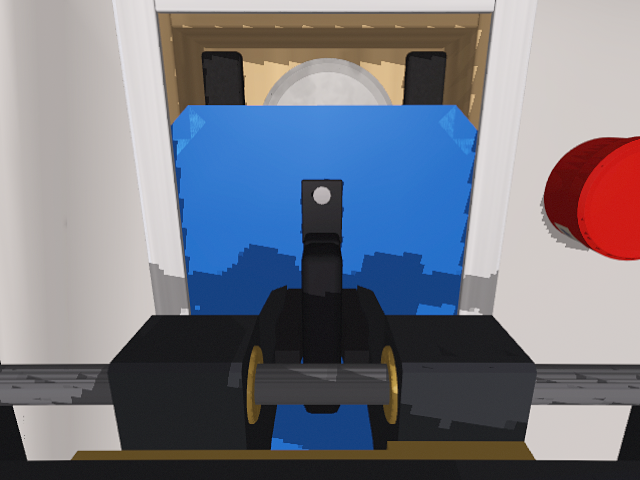

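The lid is under both lips and its sides are hidden by them; about 35 mm remain.

Request:
step_arm([
  [[0,0,0,0.0069,0.0012,0,0.1],[0,0,0,0.0138,0.0024,0,0.1],[0,0,0,0.0197,0.0034,0,0.1],[0,0,0,0.0246,0.0042,0,0.1],[0,0,0,0.0286,0.0049,0,0.1],[0,0,0,0.0315,0.0054,0,0.1],[0,0,0,0.0315,0.0054,0,0.1]],
])

```text
clock: 15.78
eef_pos: [0.5987, -0.0034, 0.0612]
eef_rot: [[0.985, 0.17, -0.0], [0.17, -0.985, 0.0], [-0.0, -0.0, -1.0]]
contact_force: [-0.0, -0.5, -2.0]
finger_gap: 0.155
gripper_force: 40.0
```

Request:
step_arm([
  [[0,0,0,0.001,0.0002,0,0.1],[0,0,0,0.002,0.0003,0,0.1],[0,0,0,0.003,0.0005,0,0.1],[0,0,0,0.003,0.0005,0,0.1]],
])

```text
clock: 16.27
eef_pos: [0.6016, -0.0029, 0.0613]
eef_rot: [[0.985, 0.17, 0.0], [0.17, -0.985, 0.0], [0.0, -0.0, -1.0]]
contact_force: [0.3, -0.4, -1.2]
finger_gap: 0.153
gripper_force: 40.0
```

Request:
step_arm([
  [[0,0,0,0.001,0.0002,0,0.1],[0,0,0,0.002,0.0003,0,0.1],[0,0,0,0.002,0.0003,0,0.1]],
])

```text
clock: 16.65
eef_pos: [0.6019, -0.0027, 0.0609]
eef_rot: [[0.985, 0.17, -0.004], [0.17, -0.985, -0.0], [-0.004, -0.001, -1.0]]
contact_force: [-8.4, -2.2, 1.5]
finger_gap: 0.154
gripper_force: 40.0
```

Request:
step_arm([
  [[0,0,0,0.001,0.0002,0,0.1],[0,0,0,0.002,0.0003,0,0.1],[0,0,0,0.002,0.0003,0,0.1]],
])

```text
clock: 17.02
eef_pos: [0.6018, -0.0027, 0.0606]
eef_rot: [[0.985, 0.17, -0.01], [0.17, -0.985, -0.0], [-0.01, -0.001, -1.0]]
contact_force: [-18.3, -4.5, 6.2]
finger_gap: 0.151
gripper_force: 40.0
```

Stop contact came where expected (x≈0.6018). I'll lower onto the ledges, keep a light push, release and lift.

Request:
step_arm([
  [[0,0,0,-0.002,-0.0003,-0.0005,0.1],[0,0,0,-0.002,-0.0003,-0.001,0.1],[0,0,0,-0.002,-0.0003,-0.001,0.5],[0,0,0,-0.002,-0.0003,-0.001,0.5],[0,0,0,-0.002,-0.0003,-0.001,0.5],[0,0,0,-0.002,-0.0003,-0.001,0.5],[0,0,0,-0.004,-0.0006,0.02,0.5],[0,0,0,-0.004,-0.0006,0.05,0.5],[0,0,0,-0.004,-0.0006,0.1,0.5],[0,0,0,-0.004,-0.0006,0.15,0.5],[0,0,0,-0.004,-0.0006,0.15,0.5]],
])

```text
clock: 18.4
eef_pos: [0.6029, -0.003, 0.2153]
eef_rot: [[0.985, 0.17, 0.008], [0.17, -0.985, -0.002], [0.008, 0.003, -1.0]]
contact_force: [-0.5, 0.2, -0.7]
finger_gap: 0.497
gripper_force: 0.0
```

Run:
```python
from h import *
st=manip.read_state();w=cam('wrist',st);im=snap('wrist','l');a=snap('side','m')
print(st['eef_pos'].round(4),st['contact_force'].round(1),st['clock'])
cv2.imwrite('pics/n.png',np.hstack([cv2.resize(im,(400,300)),cv2.resize(a,(400,300))])[:,:,::-1])
c,s=np.cos(np.radians(9.7)),np.sin(np.radians(9.7));R=np.array([[c,-s],[s,c]])
b=im[...,::-1].astype(int);m=((b[...,0]>b[...,2]+60)&(b[...,0]>b[...,1]+40)).astype('uint8')
k=max(cv2.findContours(m,0,2)[0],key=cv2.contourArea)[:,0];print(k.min(0),k.max(0))
P=(ray(w,k,.056)[:,:2]-[.6021,-.0029])@R*1e3;print(P.min(0),P.max(0))
```

```text
[ 0.6029 -0.003   0.2153] [-0.5  0.2 -0.7] 18.4
[248 126] [395 308]
[-77.91785312 -56.98475814] [74.23198658 56.23261748]
```

View pics/n.png

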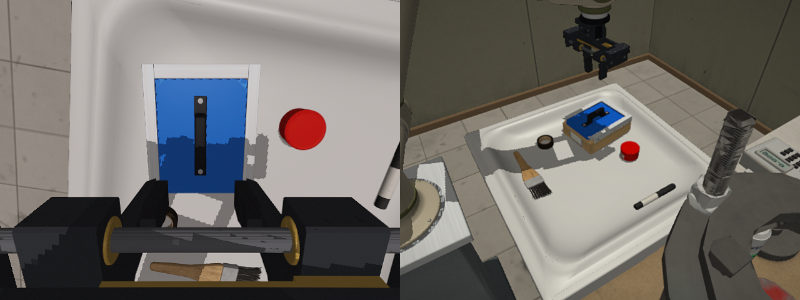

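The lid looks home in the grooves. To be sure it's seated, I'll give the pull's rear end a gentle nudge with shut fingers.

Request:
step_arm([
  [[0,0,0,-0.03,-0.005,0,0],[0,0,0,-0.065,-0.011,0,0],[0,0,0,-0.065,-0.011,-0.02,0],[0,0,0,-0.065,-0.011,-0.06,0],[0,0,0,-0.065,-0.011,-0.1,0],[0,0,0,-0.065,-0.011,-0.13,0],[0,0,0,-0.065,-0.011,-0.142,0],[0,0,0,-0.059,-0.01,-0.142,0],[0,0,0,-0.053,-0.009,-0.142,0],[0,0,0,-0.049,-0.0083,-0.142,0],[0,0,0,-0.049,-0.0083,-0.142,0]],
])

```text
clock: 19.88
eef_pos: [0.5531, -0.0112, 0.0697]
eef_rot: [[0.985, 0.17, 0.001], [0.17, -0.985, -0.0], [0.001, 0.0, -1.0]]
contact_force: [-0.1, -0.5, 0.2]
finger_gap: 0.004
gripper_force: 0.0
```

Request:
step_arm([
  [[0,0,0,0.001,0.0002,0,0],[0,0,0,0.002,0.0003,0,0],[0,0,0,0.003,0.0005,0,0],[0,0,0,0.004,0.0007,0,0],[0,0,0,0.004,0.0007,0,0]],
])

```text
clock: 20.5
eef_pos: [0.5566, -0.0105, 0.0692]
eef_rot: [[0.985, 0.17, 0.0], [0.17, -0.985, 0.0], [0.0, -0.0, -1.0]]
contact_force: [-0.7, 0.4, 0.3]
finger_gap: 0.001
gripper_force: 0.0
```

Request:
step_arm([
  [[0,0,0,0.001,0.0002,0,0],[0,0,0,0.002,0.0003,0,0],[0,0,0,0.003,0.0005,0,0],[0,0,0,0.004,0.0007,0,0],[0,0,0,0.004,0.0007,0,0]],
])

```text
clock: 21.12
eef_pos: [0.5606, -0.0098, 0.0692]
eef_rot: [[0.985, 0.17, 0.0], [0.17, -0.985, 0.0], [0.0, -0.0, -1.0]]
contact_force: [-0.4, 0.3, -0.5]
finger_gap: 0.005
gripper_force: 0.0
```

Request:
step_arm([
  [[0,0,0,0.001,0.0002,0,0],[0,0,0,0.002,0.0003,0,0],[0,0,0,0.002,0.0003,0,0]],
])

```text
clock: 21.5
eef_pos: [0.562, -0.0095, 0.0692]
eef_rot: [[0.985, 0.17, -0.001], [0.17, -0.985, -0.0], [-0.001, -0.0, -1.0]]
contact_force: [-5.0, -1.0, 3.1]
finger_gap: 0.005
gripper_force: 2.4
```

Request:
step_arm([
  [[0,0,0,0.001,0.0002,0,0],[0,0,0,0.002,0.0003,0,0],[0,0,0,0.002,0.0003,0,0]],
])

```text
clock: 21.88
eef_pos: [0.5621, -0.0095, 0.0693]
eef_rot: [[0.985, 0.17, -0.006], [0.17, -0.985, -0.001], [-0.006, -0.001, -1.0]]
contact_force: [-14.6, -3.9, 8.9]
finger_gap: 0.007
gripper_force: 7.6
```

Request:
step_arm([
  [[0,0,0,-0.008,-0.0014,0,0],[0,0,0,-0.012,-0.002,0,0],[0,0,0,-0.012,-0.002,0.03,0],[0,0,0,-0.012,-0.002,0.08,0],[0,0,0,-0.012,-0.002,0.13,0],[0,0,0,-0.012,-0.002,0.16,0],[0,0,0,-0.012,-0.002,0.16,0]],
])

```text
clock: 22.75
eef_pos: [0.5534, -0.0113, 0.2311]
eef_rot: [[0.985, 0.17, 0.005], [0.17, -0.985, -0.001], [0.005, 0.002, -1.0]]
contact_force: [0.3, 1.1, -0.6]
finger_gap: 0.006
gripper_force: 0.0
```

Run:
```python
from h import *
st=manip.read_state();print(st['eef_pos'].round(4),st['contact_force'].round(1),st['clock'])
c,s=np.cos(np.radians(9.7)),np.sin(np.radians(9.7));R=np.array([[c,-s],[s,c]])
for n in('scene','side'):
    w=cam(n);b=snap(n,'z'+n)[...,::-1].astype(int)
    m=((b[...,0]>b[...,2]+60)&(b[...,0]>b[...,1]+40)).astype('uint8');m[:,450:]=0
    k=max(cv2.findContours(m,0,2)[0],key=cv2.contourArea)[:,0]
    P=(ray(w,k,.056)[:,:2]-[.6021,-.0029])@R*1e3;print(P.min(0).round(1),P.max(0).round(1))
```

```text
[ 0.5534 -0.0113  0.2311] [ 0.3  1.1 -0.6] 22.75
[-83.  -60.3] [76.2 57.7]
[-82.7 -56.7] [75.8 58.1]
```

The lid didn't move under a 15 N push, and the arm is clear. Handing in.

```bash
python3 -c "
from workcell import order;print(order.job_done())"
```

```text
the job is handed in; nothing more can be done
None
```

The job is handed in at about 23 s of the 64 s allowed: the loose tin stands upright in the front bay and the blue lid is under the lips and home against the far end (it did not move under a 15 N push). The packed tin, the tape and the marker were left untouched.

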